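# Index the rotary nest under the press

### The arm

A 7-joint arm with a two-finger parallel gripper is mounted at the origin on the work surface. World frame = base frame: x ahead of the robot, y to its left, z up, the work surface at z = 0. Lengths are in mm, angles in rad, forces in N, time in s.
With the tool pointing down it reaches from about 400 to 925 mm from the base axis. Payload 5.6 kg.
Tool frame: the origin (TCP) lies at the very end of the fingers, on their centre line; the grasp point (between the pads) lies 19 mm behind it; z points along the fingers, y is the direction in which the jaws open and shut (so a half turn about z gives the same grasp; the last joint's range is limited). The gripper opens to 85 mm and grips with 20 to 120 N. Pads are 22 mm wide; open, the fingers measure 114 mm over their backs; the gripper's body (76 mm by 85 mm) begins 54 mm behind the grasp point. The pads swing forward as they close: fully open they stand 13 mm farther back than shut.
Start: joints at [-1.354, 0.468, -0.012, 1.603, 0.006, 1.071, -0.056], TCP at [167.018, 628.183, 231.29] pointing down, gripper open.
Joint ranges: [-2.53, 2.53], [-0.31, 2.02], [-1.57, 1.55], [0.28, 2.44], [-1.29, 4.43], [0.15, 1.84], [-2.92, 2.92]. Speed limits (rad/s): [2.57, 2.57, 3.14, 3.14, 3.14, 3.14, 3.14].

### API

Orientations are given as a unit quaternion [x, y, z, w].
In Python, from bench import env gives the robot as it stands.
- The arm moves only by the shell command python3 -m crank 'ROWS' [OPENING] [FORCE]. ROWS is JSON, a list of rows, each a list of 2 entries, a list of its own where there are three numbers: the shift along the tool's x, y, z in mm, then the turn about the tool's z in rad. A call has 1 to 10 rows; each row is the pose to reach, as a shift and turn from the pose commanded when the call began, along the tool's axes at that moment; what a row does not reach only later rows make up. A row lasts 1/10 s, in which the tool goes at most 50 mm and 8.59 degrees, less where a joint would pass 70% of its speed; a pose out of reach is approached as far as the arm can. A call with a gripper value outside its range is refused whole. OPENING is the finger opening in mm, from 0 to 85.4, set as the call begins (- or left out, the last holds). The fingers move at their own pace and stop on an object; FORCE is the grip in N (left out, the last holds). Time passes only in rows, so rows that repeat a pose let the fingers close. It gives the time, the measured TCP pose, the force and the opening at its end, in the units of the state.
- env.state(): the state, without advancing time (a new reading comes with each control period).
- env.read_camera(name): name is "scene" or "top" or "wrist"; returns the picture (420x560x3 uint8, red, green, blue); there is no depth.
- env.camera_model(name): a dict with "mtx" (3x3 intrinsics, pixels), "pose" (4x4, takes a point from camera to world coordinates); the wrist camera has in their place "mount" (4x4, takes a point from camera to tool coordinates, whose origin is the TCP and whose axes are the flange's). Camera axes: x right, y down, z forward; pixel columns grow to the right and rows downward; lengths in mm; the calibration is good to about 2 mm. The wrist camera is an equidistant fisheye: a pixel r from the principal point sees the ray r / f radians off the axis. A picture is of the moment at which its call begins: read the wrist's pose just before it. camera_model takes no time and is no camera call.
- env.close_job(): hands the job in, once; it reports no verdict.
The state is a dict: "time_s": time; "joint_positions": joint angles; "joint_velocities": joint speeds; "tau": joint torques, N m; "ee_pos": TCP position; "tcp_rot": TCP orientation; "force": force on the tool from outside, world axes, zero at the start; "moment": the same for the moment, N m; "gripper_width": finger opening in mm.
Only numpy, scipy, OpenCV 4.12 (cv2) and the standard library are available. Lean on these libraries where they do the work, as an engineer would, in place of code of your own. Each camera call takes 0.05 s, during which the arm holds its last target.

### The job

Swing the rotary nest round so that the housing lying in it stands under the press (not under the dial gauge), and lock it there: pull the sprung index pin up by its knob, turn the carrier, and let the pin drop fully home into the hole on that side. Be gentle: feel for the hole and never force the pin sideways against the steel plates; keep the housing in its nest and leave the other things on the bench where they are.

Things in the scene. Friction and masses are not known exactly. Their poses are not given: they have to be found in the camera images.
- index_base: Index fixture, fixed to the bench up to 20 degrees askew: a round aluminium base, 300 mm across, 18 mm high, with drilled steel plates on its robot side, their top 30 mm above the bench, their holes on a circle of 100 mm radius. Origin: underside, on the turning axis; x axis towards the nest as it stands at the start, z up.
- pivot (a point): Point on the vertical turning axis, 46 mm above the bench, level with the top of the carrier: an aluminium bar 44 mm wide, 235 mm long (its middle on the axis), underside at 34 mm, the index pin on its end nearer the robot, the nest on the opposite end. The start leaves pin, axis and nest in one line.
- knob_center (a point): Centre of the index pin's black round knob, 29 mm across, 30 mm high; with the pin home its top is 96 mm and its underside 66 mm above the bench. Below it a collar 20 mm across up to 58 mm, and the bar's top at 46 mm. It lies 100 mm from the turning axis, opposite the nest, goes round with the carrier and rises with the pin. Grip its sides from above.
- index_pin (a joint): Height of the pin (m): 0 = home, tip 10 mm deep in a hole; 0.010 = tip level with the plates' top, carrier free to turn; 0.016 = upper stop. A spring presses it down with about 5 N (home) to 9 N (top). Pin 10 mm thick, flat tip; holes 11.5 mm. Let go between holes, it rests on the plates, slides over them and snaps down when it comes over a hole.
- carrier (a joint): Angle of the carrier (rad): 0 = start, pin in the middle hole; positive = counter-clockwise seen from above; stops at -1 and +1. It stays where it is left. Turning it takes about 2 N at the knob with the pin out, 3 to 7 N with the pin sliding on the plates.
- nest_center (a point): Centre of the floor of the nest, a white tray 70 x 104 mm with a low rim, on the carrier 110 mm from the turning axis; floor at 52 mm above the bench. It carries the housing.
- housing_center (a point): Centre of the loose black plastic housing, 50 x 84 x 16 mm, that lies in the nest with about 4 mm play; it rises 8 mm above the nest's rim.
- ram_foot (a point): Middle of the underside of the press's round foot (40 mm across), 100 mm above the bench; C-shaped stand 295 mm high, column 100 mm farther out. Press and gauge stand on either side, either way round. The nest is below it with the carrier about 42 degrees from the start; that side's hole lies anywhere within 6.5 degrees (11 mm of the pin's path) of this: find it by feel.
- gauge_tip (a point): Lower tip of the dial gauge, 100 mm above the bench, over the nest's path on the other side. The gauge hangs on a round steel column 220 mm high, 100 mm further from the robot. There is a hole there too, the wrong one.
- spare_housing_center (a point): Centre of a second black housing, 50 x 84 x 16 mm, loose on the bench. Leave it alone.
- grease_jar: White jar, 60 mm across and 65 mm high, loose on the bench; origin at the centre of its underside. Leave it alone.
- parts_bin: Blue open bin, 150 x 110 x 50 mm, loose on the bench; origin at the centre of its underside. Leave it alone.
Not all that is in view belongs to the job. What is shaped like the part that bears housing_center but yellow is not meant.

How it is judged:
By the outcome, as a careful person would: the job done as asked, in the order asked, and still so for the second after the job is handed in, with the robot touching nothing.
It also fails if it takes over 45 s, if anything falls off the work surface, if the arm or the gripper's body presses on something with over 40 N, if the wrist force passes 120 N, or if a joint passes its speed limit or range.

## Working session

There is one attempt and no reset: what is moved stays moved. The work goes in short steps, Python scripts to look and compute and a shell command to move; the robot and the scene stay as the last step left them, time stands still between calls to the robot, and variables do not carry over. Pictures are saved under pics/ and viewed, and the job is handed in when it is done.

```bash
ls; mkdir -p pics; python3 - <<'E'
from bench import env
import cv2
print(env.state())
for n in ("scene","top","wrist"):
    cv2.imwrite(f"pics/{n}0.png",cv2.cvtColor(env.read_camera(n),cv2.COLOR_RGB2BGR))
    print(n,env.camera_model(n))
E
```

```text
pics
{'time_s': 0.0, 'joint_positions': array([-1.35400243,  0.46839321, -0.01160679,  1.60363021,  0.00599346,
        1.0714112 , -0.05628934]), 'joint_velocities': array([ 4.00670163e-04, -4.28505692e-04, -4.48741315e-04, -7.25221797e-06,
        6.96339734e-04, -1.40937477e-03, -4.47372108e-04]), 'tau': array([ 4.37566559e-04, -5.32384980e+01,  2.13048875e-02, -2.51289296e+01,
        1.13943496e-02,  7.67071702e-03,  3.22079686e-06]), 'ee_pos': array([166.89010281, 627.62427325, 230.32520426]), 'tcp_rot': array([ 1.29558118e-01,  9.91571418e-01, -9.01812745e-04, -5.82585643e-05]), 'force': array([ 0.22713965, -0.0834503 ,  0.15021837]), 'moment': array([ 0.00030035, -0.01530141, -0.02838793]), 'gripper_width': 85.27380834839533}
scene {'mtx': array([[384.18213075,   0.        , 282.31606887],
       [  0.        , 384.18213075, 211.88404552],
       [  0.        ,   0.        ,   1.        ]]), 'pose': array([[ 4.78831020e-01,  5.11798412e-01, -7.13290431e-01,
         1.43151357e+03],
       [ 8.77755190e-01, -2.94212017e-01,  3.78133728e-01,
        -4.37356578e+02],
       [-
[... 499 characters left out ...]
14e+01],
       [-3.40354470e-03, -1.99795370e-01, -9.79831734e-01,
         1.07112992e+03],
       [ 0.00000000e+00,  0.00000000e+00,  0.00000000e+00,
         1.00000000e+00]])}
wrist {'mtx': array([[325.1922621 ,   0.        , 276.8426306 ],
       [  0.        , 325.1922621 , 207.21635513],
       [  0.        ,   0.        ,   1.        ]]), 'mount': array([[ 3.94560468e-04, -9.64343103e-01, -2.64654914e-01,
         6.67981272e+01],
       [ 9.99999921e-01,  3.90429479e-04,  6.82113228e-05,
         1.04389387e+00],
       [ 3.75499614e-05, -2.64654920e-01,  9.64343182e-01,
        -1.42199294e+02],
       [ 0.00000000e+00,  0.00000000e+00,  0.00000000e+00,
         1.00000000e+00]])}
```

View pics/scene0.png

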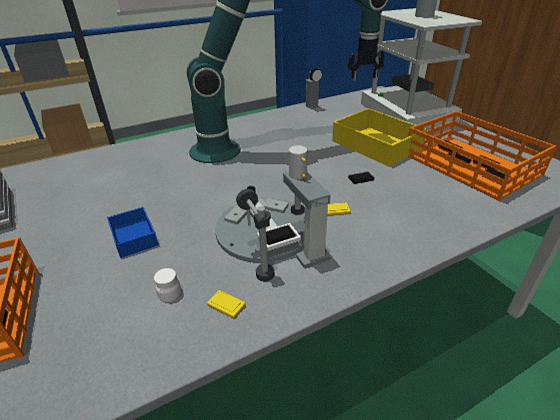

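View pics/top0.png

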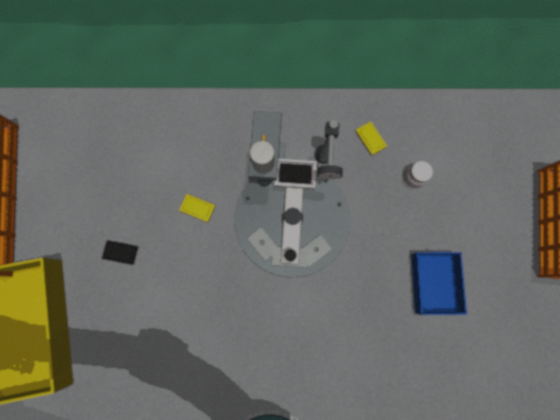

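View pics/wrist0.png

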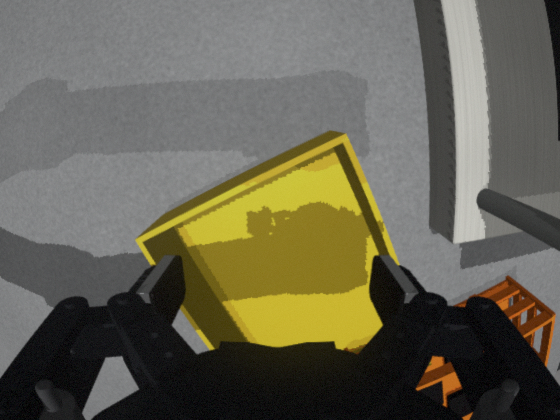

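The top view shows three dark round things: the index knob at (290,255) on the carrier's robot-side end, the pivot cap at (292,216), and the gauge dial at (330,172). By the description the knob is the one at (290,255). The press is the C-stand with a round grey top at (262,153), on the +y side. The gauge is on the -y side, so the carrier must turn positive and the knob goes towards -y. I'll check this in a close crop.

```bash
cat > h.py <<'E'
from bench import env
import cv2, numpy as np
from scipy.spatial.transform import Rotation as R
def ray(name,uv):
    m=env.camera_model(name); K,P=m["mtx"],m["pose"]
    d=P[:3,:3]@np.linalg.inv(K)@np.array([uv[0],uv[1],1.]); return P[:3,3],d
def onz(name,uv,z):
    o,d=ray(name,uv); return o+d*(z-o[2])/d[2]
def wray(uv,st):
    m=env.camera_model("wrist");K,M=m["mtx"],m["mount"]
    v=np.array([uv[0]-K[0,2],uv[1]-K[1,2]])/K[0,0]; r=np.linalg.norm(v)
    d=np.array([*(np.sin(r)*v/max(r,1e-9)),np.cos(r)])
    T=R.from_quat(st["tcp_rot"]).as_matrix()
    return st["ee_pos"]+T@M[:3,3], T@M[:3,:3]@d
def wonz(uv,z,st):
    o,d=wray(uv,st); return o+d*(z-o[2])/d[2]
def save(img,n): cv2.imwrite("pics/"+n,cv2.cvtColor(img,cv2.COLOR_RGB2BGR))
E
python3 - <<'E'
from h import *
t=cv2.imread("pics/top0.png"); c=t[110:280,220:370]
cv2.imwrite("pics/c1.png",cv2.resize(c,None,fx=3.5,fy=3.5,interpolation=cv2.INTER_CUBIC)[:600])
s=cv2.imread("pics/scene0.png"); c=s[135:285,200:345]
cv2.imwrite("pics/c2.png",cv2.resize(c,None,fx=4,fy=4,interpolation=cv2.INTER_CUBIC))
for n,uv,z in [("knob",(290,255),96),("pivot",(292,216),60),("nest",(296,174),68),("lh",(262,242),30),("rh",(317,249),30)]: print(n,onz("top",uv,z).round(1))
E
```

```text
knob [479.3 -46.   96. ]
pivot [578.5 -51.9  60. ]
nest [684.3 -61.9  68. ]
lh [516.5  23.   30. ]
rh [ 499.7 -115.7   30. ]
```

View pics/c1.png

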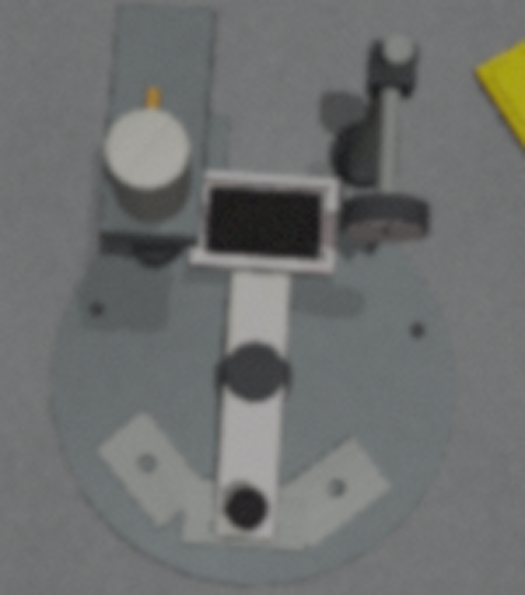

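View pics/c2.png

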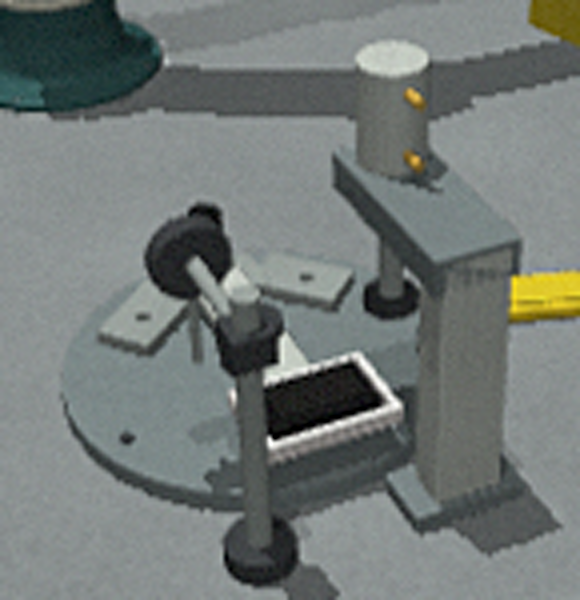

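The crop confirms it. The knob is at top-pixel (290,255), and the press's round foot shows under the C-arm at about (263,182), on the +y side. The hole of the right-hand plate, where the pin must go, is at (316,249). I'll move over the knob.

```bash
python3 -m crank '[[[-120,-142,0],0],[[-120,-142,0],0],[[-120,-142,0],0],[[-120,-142,0],0],[[-240,-285,0],0],[[-240,-285,0],0],[[-240,-285,0],0],[[-240,-285,0],0],[[-240,-285,0],0],[[-240,-285,0],0]]' 85 40
```

```text
time_s: 1.15
ee_pos: [325.9, 290.8, 231.5]
tcp_rot: [0.13, 0.991, 0.0, 0.0]
force: [0.4, 0.3, 0.1]
gripper_width: 85.2
```

```bash
python3 -m crank '[[[-120,-142,0],0],[[-120,-142,0],0],[[-120,-142,0],0],[[-120,-142,0],0],[[-233,-285,0],-0.19],[[-233,-285,0],-0.19],[[-233,-285,0],-0.19],[[-233,-285,0],-0.19],[[-233,-285,0],-0.19],[[-233,-285,0],-0.19]]'
python3 - <<'E'
from h import *
st=env.state(); w=env.read_camera("wrist"); save(w,"w1.png"); np.save("st1.npy",st,allow_pickle=True)
t=env.read_camera("top"); save(t,"t1.png"); print(st["ee_pos"],st["joint_positions"].round(2))
E
```

```text
time_s: 2.15
ee_pos: [478.1, -43.4, 230.8]
tcp_rot: [0.035, 0.999, -0.0, -0.0]
force: [1.0, 1.8, -0.4]
gripper_width: 85.0
[478.0522721  -43.41819213 230.84888676] [-0.41  0.18  0.48  2.03 -0.1   0.95  1.63]
```

View pics/w1.png

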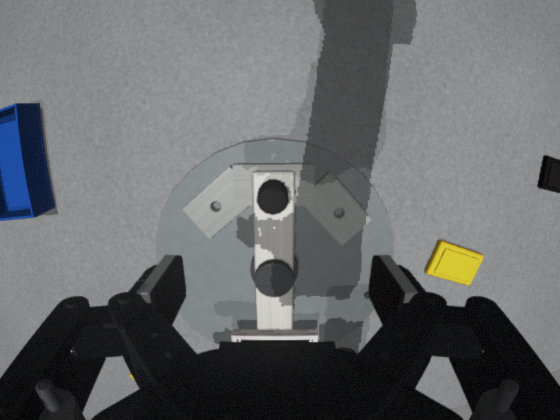

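The wrist image shows the knob at (273,197), the target hole at (216,206) and the other side hole at (339,212). I'll measure these precisely.

```bash
python3 - <<'E'
from h import *
st=np.load("st1.npy",allow_pickle=True).item()
w=cv2.cvtColor(cv2.imread("pics/w1.png"),cv2.COLOR_BGR2GRAY)
def blob(g,box,thr):
    x0,y0,x1,y1=box; c=cv2.GaussianBlur(g[y0:y1,x0:x1],(3,3),0)
    n,l,s,ce=cv2.connectedComponentsWithStats((c<thr).astype(np.uint8))
    return [(tuple((ce[i]+[x0,y0]).round(1)),s[i,2:].tolist()) for i in range(1,n) if s[i,4]>8]
k=blob(w,(250,172,298,222),50);print("knob",k)
for box in((205,196,228,217),(328,202,350,223)):
    print([ (box[0]+i%1,) for i in []], w[box[1]:box[3],box[0]:box[2]].min(), h:=blob(w,box,90))
    for p,_ in h: print(wonz(p,30,st).round(1))
for p,_ in k: print("knob",wonz(p,94,st).round(1))
print("pivot",wonz((274,277),60,st).round(1))
t=cv2.cvtColor(cv2.imread("pics/top0.png"),cv2.COLOR_BGR2GRAY)
for nm,box,z,th in (("knob",(278,243,302,266),94,50),("rh",(309,242,323,256),30,110),("lh",(255,235,269,249),30,110)):
    for p,s in blob(t,box,th): print("top",nm,p,s,onz("top",p,z).round(1))
E
```

```text
knob [((np.float64(272.8), np.float64(196.3)), [29, 32, 729])]
[] 65 [((np.float64(213.0), np.float64(207.3)), [6, 7, 15])]
[ 500.6 -114.9   30. ]
[] 59 [((np.float64(339.0), np.float64(213.3)), [11, 10, 88])]
[517.2  24.2  30. ]
knob [477.8 -46.   94. ]
pivot [574.8 -52.2  60. ]
top knob (np.float64(289.9), np.float64(254.7)) [9, 9, 61] [480.2 -45.9  94. ]
```

```bash
python3 -m crank '[[[-1,-2.5,40],0],[[-1,-2.5,80],0],[[-1,-2.5,105],0],[[-1,-2.5,120],0],[[-1,-2.5,135],0],[[-1,-2.5,148],0],[[-1,-2.5,158],0],[[-1,-2.5,164],0],[[-1,-2.5,165],0],[[-1,-2.5,165],0]]'
python3 - <<'E'
from h import *
st=env.state(); w=env.read_camera("wrist"); save(w,"w2.png"); print(st["ee_pos"],st["force"])
s=env.read_camera("scene"); save(cv2.resize(s[130:290,180:400],None,fx=3.5,fy=3.5),"s2.png")
E
```

```text
time_s: 3.25
ee_pos: [478.7, -46.7, 66.5]
tcp_rot: [0.035, 0.999, 0.0, 0.0]
force: [-0.3, -0.4, 0.0]
gripper_width: 85.3
[478.7309201  -46.71320561  66.49511047] [-0.2613746  -0.41226174  0.01180844]
```

View pics/w2.png

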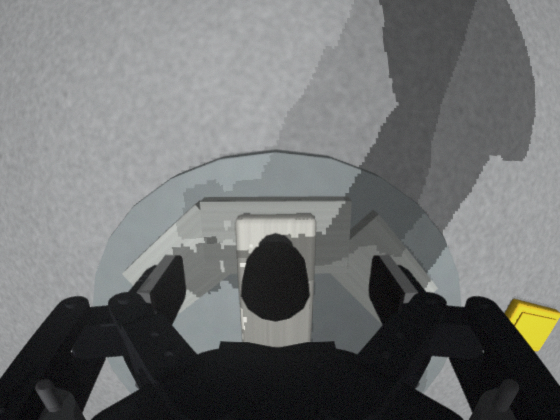

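View pics/s2.png

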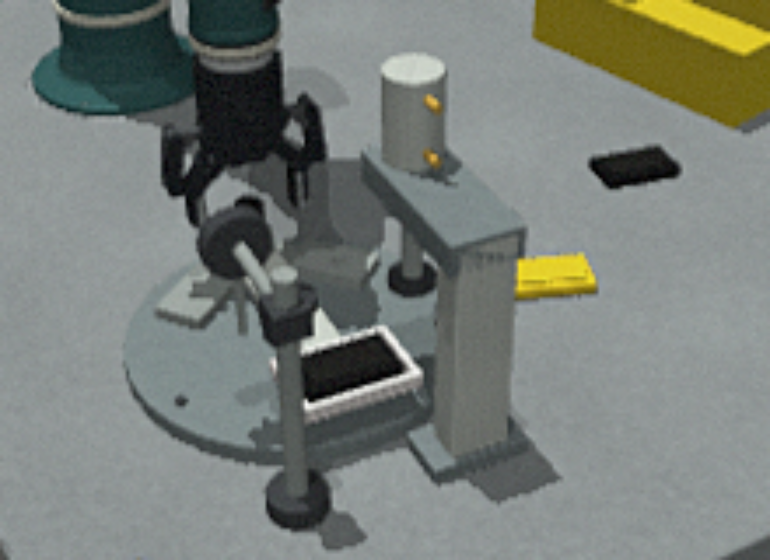

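The knob's centre column, about 275, lies midway between the pads (165 and 388), so I'll close.

```bash
python3 -m crank '[[[0,0,0],0],[[0,0,0],0],[[0,0,0],0],[[0,0,0],0],[[0,0,0],0],[[0,0,0],0]]' 20 30
```

```text
time_s: 3.95
ee_pos: [478.6, -46.9, 66.6]
tcp_rot: [0.035, 0.999, 0.0, 0.0]
force: [-1.1, -0.5, 4.3]
gripper_width: 28.3
```

```bash
python3 -m crank '[[[0,0,0],0],[[0,0,0],0],[[0,0,0],0]]' 20 45; python3 -c "
from bench import env
s=env.state();print(s['ee_pos'],s['force'],s['moment'],s['gripper_width'])"
```

```text
time_s: 4.25
ee_pos: [478.6, -46.9, 66.6]
tcp_rot: [0.035, 0.999, 0.0, 0.0]
force: [-1.6, -0.2, 6.1]
gripper_width: 27.8
[478.62129891 -46.86736899  66.6299124 ] [-1.64210165 -0.17569696  6.10589208] [-0.01299614  0.31656005 -0.06347386] 27.793610931463537
```

Gripped. I'll lift 13 mm, staying below the 16 mm stop.

```bash
python3 -m crank '[[[0,0,-3],0],[[0,0,-6],0],[[0,0,-9],0],[[0,0,-11],0],[[0,0,-13],0],[[0,0,-13],0],[[0,0,-13],0]]'
python3 - <<'E'
from h import *
s=env.state();print(s['ee_pos'],s['force'],s['moment'],s['gripper_width'])
w=env.read_camera("wrist"); save(w,"w3.png")
E
```

```text
time_s: 4.95
ee_pos: [478.5, -46.9, 79.3]
tcp_rot: [0.035, 0.999, -0.0, 0.0]
force: [3.8, -0.6, -8.5]
gripper_width: 27.6
[478.47958569 -46.8666984   79.32823237] [ 3.78229749 -0.57156024 -8.47403963] [-0.21394089 -0.5220894  -0.12101113] 27.623440760418568
```

View pics/w3.png

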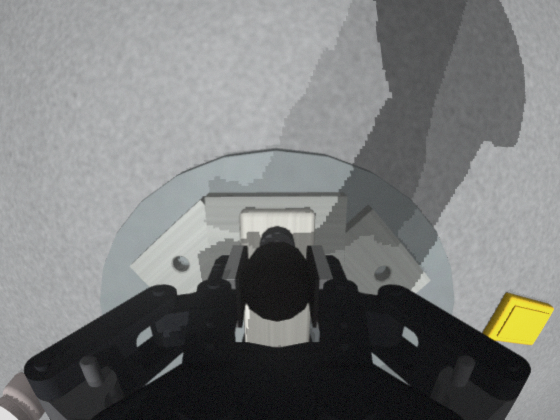

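Lift confirmed: the spring pulls about 8.5 N and the knob is up 12.7 mm. I'll use this view to refine the hole's angle and work out the arc.

```bash
python3 - <<'E'
from h import *
st=env.state()
piv=np.array([578.5,-53.5])
for p in ((181,264),(382,272)):
    q=wonz(p,30,st)[:2]; v=q-piv; print(q.round(1),np.hypot(*v).round(1),(np.degrees(np.arctan2(v[1],v[0]))%360).round(1))
v=np.array([478.8,-46.6])-piv; print(np.hypot(*v),np.degrees(np.arctan2(v[1],v[0]))%360)
for q in ((500.2,-114.3),(516.9,23.6)):
    v=np.array(q)-piv; print(np.hypot(*v).round(1),(np.degrees(np.arctan2(v[1],v[0]))%360).round(1))
for d in range(6,43,6):
    t=np.radians(d); print(d,(-100*(1-np.cos(t))).round(1),(-100*np.sin(t)).round(1),-t.round(3))
for d in (4,8,12,16,20): 
    t=np.radians(d); print(d,(-100*(1-np.cos(t))).round(1),(-100*np.sin(t)).round(1),-t.round(3))
E
```

```text
[ 499.4 -111.6] 98.1 216.3
[515.2  23.4] 99.6 129.5
99.93848107711062 176.0410080345393
99.1 217.8
98.7 128.6
6 -0.5 -10.5 -0.105
12 -2.2 -20.8 -0.209
18 -4.9 -30.9 -0.314
24 -8.6 -40.7 -0.419
30 -13.4 -50.0 -0.524
36 -19.1 -58.8 -0.628
42 -25.7 -66.9 -0.733
4 -0.2 -7.0 -0.07
8 -1.0 -13.9 -0.14
12 -2.2 -20.8 -0.209
16 -3.9 -27.6 -0.279
20 -6.0 -34.2 -0.349
```

```bash
python3 -m crank '[[[0,-3.5,0],-0.035],[[-0.2,-7,0],-0.07],[[-0.5,-10.5,0],-0.105],[[-1,-13.9,0],-0.14],[[-1.5,-17.4,0],-0.175],[[-2.2,-20.8,0],-0.209],[[-3,-24.2,0],-0.244],[[-3.9,-27.6,0],-0.279],[[-4.9,-30.9,0],-0.314],[[-6,-34.2,0],-0.349]]'
python3 -c "
from bench import env
s=env.state();print(s['ee_pos'],s['force'],s['moment'],s['gripper_width'],s['joint_positions'].round(2))"
```

```text
time_s: 6.0
ee_pos: [481.9, -81.4, 79.2]
tcp_rot: [-0.139, 0.99, 0.0, -0.0]
force: [2.6, -1.6, -8.2]
gripper_width: 27.5
[481.93661319 -81.38537944  79.1751761 ] [ 2.55714174 -1.58392611 -8.17417447] [-0.13034856 -0.51254457 -0.33328743] 27.50393014131164 [-0.16  0.44  0.32  2.12 -0.23  0.62  2.16]
```

```bash
python3 -m crank '[[[0,-3.5,0],-0.035],[[-0.2,-7,0],-0.07],[[-0.5,-10.5,0],-0.105],[[-1,-13.9,0],-0.14],[[-1.5,-17.4,0],-0.175],[[-2.2,-20.8,0],-0.209],[[-2.8,-23.5,0],-0.237],[[-3.4,-25.9,0],-0.262],[[-3.4,-25.9,0],-0.262]]'
python3 - <<'E'
from h import *
s=env.state();print(s['ee_pos'],s['force'],s['moment'],s['gripper_width'],s['joint_positions'].round(2))
w=env.read_camera("wrist"); save(w,"w4.png");save(env.read_camera("scene"),"s4.png")
E
```

```text
time_s: 6.9
ee_pos: [492.4, -105.9, 79.2]
tcp_rot: [-0.267, 0.964, -0.0, -0.0]
force: [2.4, -2.0, -9.0]
gripper_width: 28.0
[ 492.44518793 -105.93810458   79.16029826] [ 2.42882488 -1.9578932  -9.00268687] [-0.60685299 -0.36261362 -0.22905583] 28.0190686777886 [-0.06  0.45  0.25  2.08 -0.18  0.63  2.43]
```

View pics/w4.png

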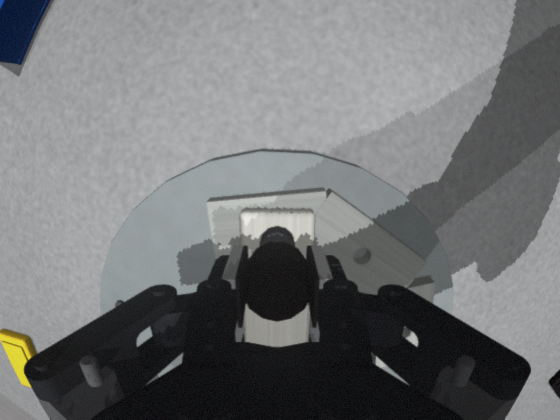

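View pics/s4.png

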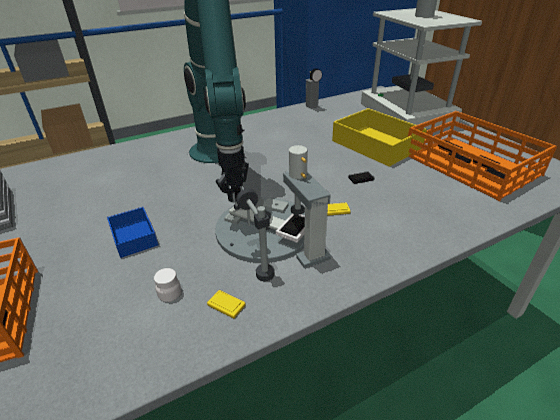

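The carrier is at about 35° and the nest is moving toward the press. The wrist view shows the middle hole at (363,255). I'll lower the pin almost to the plates, then open slightly so the pads only cage the knob and the spring presses the pin.

```bash
python3 -m crank '[[[0,0,1],0],[[0,0,2],0],[[0,0,2],0]]'; python3 -m crank '[[[0,0,0],0],[[0,0,0],0],[[0,0,0],0],[[0,0,0],0]]' 31.5 20
python3 - <<'E'
from h import *
s=env.state();print(s['ee_pos'],s['force'],s['moment'],s['gripper_width'])
w=env.read_camera("wrist"); save(w,"w5.png")
E
```

```text
time_s: 7.3
ee_pos: [492.4, -105.7, 77.2]
tcp_rot: [-0.267, 0.964, -0.0, -0.0]
force: [1.5, -4.3, -8.4]
gripper_width: 27.7
time_s: 7.7
ee_pos: [492.8, -104.7, 77.6]
tcp_rot: [-0.268, 0.963, 0.0, 0.0]
force: [-0.7, -0.2, -1.0]
gripper_width: 31.1
[ 492.77453311 -104.70617556   77.64587196] [-0.65856081 -0.16659581 -1.00744096] [-0.00844561  0.0190662  -0.05574931] 31.135304106715253
```

View pics/w5.png

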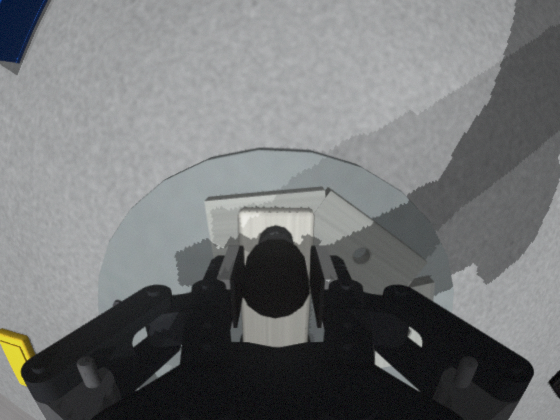

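The pin now rests on the plate and the force is gone. I'll sweep on in small steps while watching the force.

```bash
python3 -m crank '[[[0,-0.9,0],-0.009],[[0,-1.8,0],-0.018],[[0,-2.6,0],-0.026],[[-0.1,-3.5,0],-0.035]]'
```

```text
time_s: 8.15
ee_pos: [493.8, -106.9, 77.3]
tcp_rot: [-0.285, 0.959, 0.001, -0.001]
force: [-3.1, 6.0, 4.3]
gripper_width: 31.4
```

```bash
python3 -m crank '[[[0,-0.9,0],-0.009],[[0,-1.7,0],-0.017],[[0,-1.7,0],-0.017]]'
```

```text
time_s: 8.45
ee_pos: [494.1, -106.9, 77.2]
tcp_rot: [-0.293, 0.956, 0.002, -0.001]
force: [-3.4, 8.9, 6.2]
gripper_width: 31.4
```

```bash
python3 -m crank '[[[0,-0.9,0],-0.009],[[0,-1.7,0],-0.017],[[0,-1.7,0],-0.017]]';python3 - <<'E'
from h import *
w=env.read_camera("wrist"); save(w,"w6.png"); print(env.state()['force'])
E
```

```text
time_s: 8.75
ee_pos: [495.2, -108.6, 77.2]
tcp_rot: [-0.301, 0.954, 0.002, -0.001]
force: [-3.6, 7.3, 4.8]
gripper_width: 31.2
[-2.92818253  7.98143577  5.79217768]
```

View pics/w6.png

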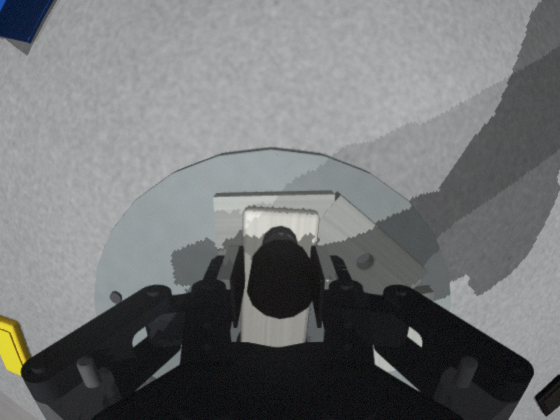

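The pin is sliding at about 8-9 N with some stick-slip and hasn't dropped yet. I'll carry on.

```bash
python3 -m crank '[[[0,-0.9,0],-0.009],[[0,-0.9,0],-0.009]]'
```

```text
time_s: 9.0
ee_pos: [495.6, -109.4, 77.2]
tcp_rot: [-0.306, 0.952, 0.002, -0.001]
force: [-4.1, 7.0, 4.7]
gripper_width: 31.5
```

```bash
python3 -m crank '[[[0,-0.9,0],-0.009],[[0,-0.9,0],-0.009]]'
```

```text
time_s: 9.2
ee_pos: [496.0, -110.0, 77.1]
tcp_rot: [-0.31, 0.951, 0.002, -0.001]
force: [-3.0, 7.0, 4.8]
gripper_width: 31.4
```

```bash
python3 -m crank '[[[0,-0.9,0],-0.009],[[0,-0.9,0],-0.009]]'; python3 - <<'E'
from h import *
w=env.read_camera("wrist"); save(w,"w7.png"); print(env.state()['force'])
E
```

```text
time_s: 9.4
ee_pos: [496.5, -110.6, 77.1]
tcp_rot: [-0.314, 0.949, 0.002, -0.001]
force: [-3.0, 7.7, 5.8]
gripper_width: 31.8
[-3.78542169  7.76565802  4.94212208]
```

View pics/w7.png

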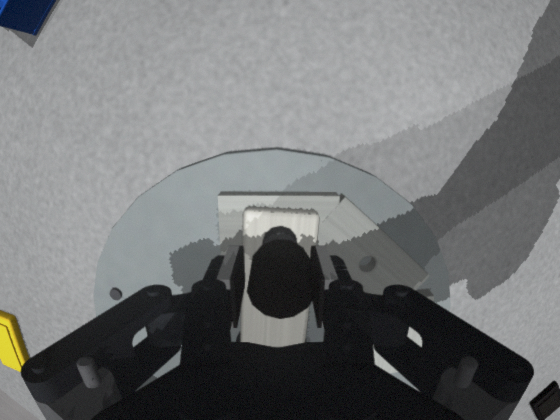

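```bash
python3 -m crank '[[[0,-0.9,0],-0.009],[[0,-0.9,0],-0.009]]'
```

```text
time_s: 9.65
ee_pos: [497.2, -111.7, 77.0]
tcp_rot: [-0.318, 0.948, 0.002, -0.001]
force: [-3.0, 7.2, 3.9]
gripper_width: 31.6
```

```bash
python3 -m crank '[[[0,-0.9,0],-0.009],[[0,-0.9,0],-0.009]]'
```

```text
time_s: 9.85
ee_pos: [497.8, -112.6, 77.0]
tcp_rot: [-0.323, 0.947, 0.002, -0.001]
force: [-3.3, 6.2, 1.7]
gripper_width: 31.4
```

```bash
python3 -m crank '[[[0,-0.9,0],-0.009],[[0,-0.9,0],-0.009]]'
```

```text
time_s: 10.05
ee_pos: [498.5, -113.7, 76.8]
tcp_rot: [-0.327, 0.945, 0.001, -0.001]
force: [-1.7, 5.0, -1.8]
gripper_width: 31.4
```

```bash
python3 -m crank '[[[0,-0.9,0],-0.009],[[0,-0.9,0],-0.009]]'; python3 - <<'E'
from h import *
w=env.read_camera("wrist"); save(w,"w8.png"); print(env.state()['force'])
E
```

```text
time_s: 10.25
ee_pos: [499.5, -116.1, 76.9]
tcp_rot: [-0.331, 0.944, 0.0, -0.0]
force: [-1.1, 2.1, -1.0]
gripper_width: 31.8
[-1.53684159  2.14801352 -1.35863551]
```

View pics/w8.png

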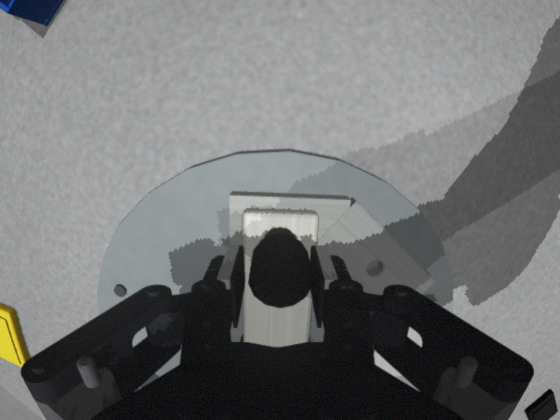

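The knob has dropped: its lower edge moved from row 318 to 305, the gap above the collar closed, and the force fell to 2 N. I'll open and check whether the pin is fully home.

```bash
python3 -m crank '[[[0,0,0],0],[[0,0,0],0],[[0,0,0],0],[[0,0,0],0],[[0,0,0],0]]' 70 20;python3 -m crank '[[[0,0,-15],0],[[0,0,-30],0],[[0,0,-45],0],[[0,0,-80],0],[[0,0,-120],0],[[0,0,-154],0],[[0,0,-154],0],[[0,0,-154],0]]'
python3 - <<'E'
from h import *
st=env.state(); w=env.read_camera("wrist"); save(w,"w9.png"); print(st['ee_pos'],st['force'])
np.save("st9.npy",st,allow_pickle=True)
s=env.read_camera("scene"); save(s,"s9.png"); save(cv2.resize(s[130:280,190:390],None,fx=4,fy=4,interpolation=2),"s9c.png")
E
```

```text
time_s: 10.8
ee_pos: [500.2, -116.3, 77.4]
tcp_rot: [-0.33, 0.944, -0.0, 0.0]
force: [-0.3, -0.5, -0.2]
gripper_width: 70.1
time_s: 11.6
ee_pos: [500.3, -116.1, 231.9]
tcp_rot: [-0.33, 0.944, -0.0, 0.001]
force: [0.1, 0.6, -0.5]
gripper_width: 70.4
[ 500.27573488 -116.10664928  231.93413919] [ 0.06440487  0.60842777 -0.54404647]
```

View pics/w9.png

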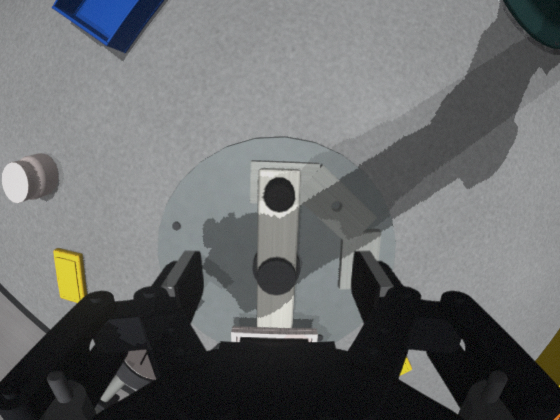

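View pics/s9c.png

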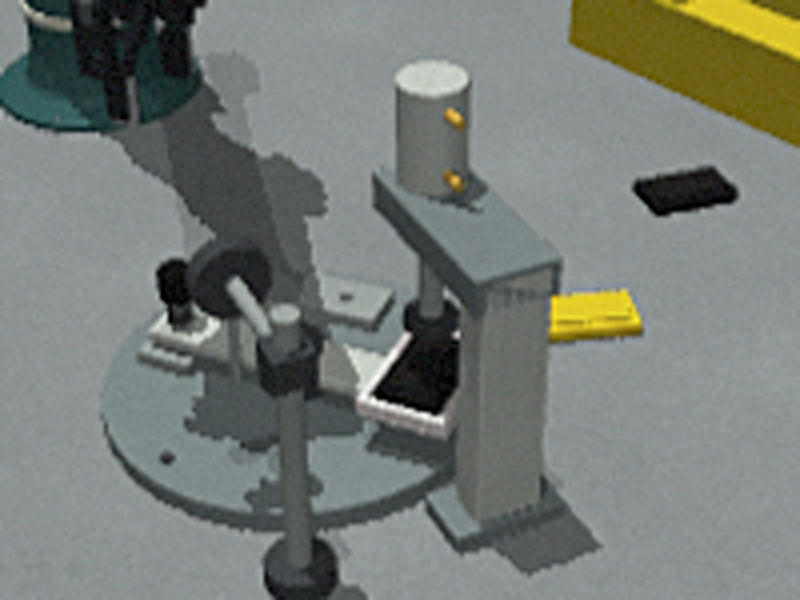

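The nest with the housing is now under the ram foot. I'll check the pin height by triangulating the knob's top, and look for a change in the other objects.

```bash
python3 - <<'E'
from h import *
st=np.load("st9.npy",allow_pickle=True).item()
t=env.read_camera("top"); save(t,"t9.png"); save(cv2.resize(t[110:280,220:370],None,fx=3.5,fy=3.5,interpolation=2)[:600],"t9c.png")
def proj(n,p):
    m=env.camera_model(n);q=np.linalg.inv(m["pose"])@np.append(p,1);u=m["mtx"]@q[:3];return (u[:2]/u[2]).round(1)
w=cv2.cvtColor(cv2.imread("pics/w9.png"),cv2.COLOR_BGR2GRAY)
def blob(im,st,nm):
    g=cv2.GaussianBlur(im,(3,3),0)
    n,l,s,ce=cv2.connectedComponentsWithStats((g<45).astype(np.uint8))
    for i in range(1,n):
        if 300<s[i,4]<1500 and 240<ce[i][0]<310 and 170<ce[i][1]<225: print(nm,ce[i],s[i]); p=ce[i]; 
    return p
blob(cv2.cvtColor(cv2.imread("pics/w1.png"),cv2.COLOR_BGR2GRAY),None,"w1")
p=blob(w,st,"w9"); c=wonz(p,94,st); c2=wonz(p,104,st); print(c,c2)
for z in(96,106): 
    for dz in (0,-30): print("scene expected top/bottom ctr",z,proj("scene",[c[0],c[1],z+dz]), "collar base", proj("scene",[c[0],c[1],46]))
s=cv2.imread("pics/s9.png"); cv2.imwrite("pics/s9k.png",cv2.resize(s[180:230,215:275],None,fx=10,fy=10,interpolation=0))
E
```

```text
Traceback (most recent call last):
UnboundLocalError: cannot access local variable 'p' where it is not associated with a value
```

View pics/t9.png

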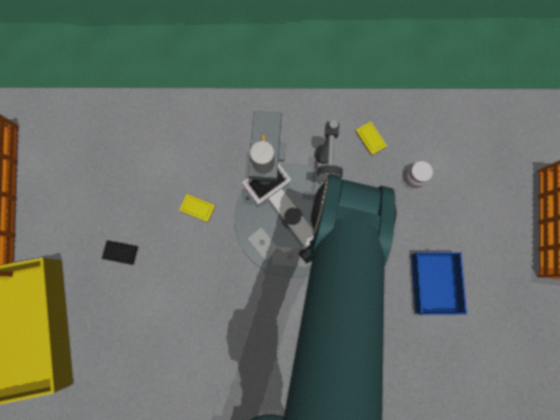

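```bash
python3 - <<'E'
from h import *
def proj(n,p):
    m=env.camera_model(n);q=np.linalg.inv(m["pose"])@np.append(p,1);u=m["mtx"]@q[:3];return (u[:2]/u[2]).round(1)
def blob(f):
    g=cv2.GaussianBlur(cv2.cvtColor(cv2.imread(f),cv2.COLOR_BGR2GRAY),(3,3),0)[172:220,255:300]
    n,l,s,ce=cv2.connectedComponentsWithStats((g<45).astype(np.uint8)); i=1+np.argmax(s[1:,4]); print(f,ce[i]+[255,172],s[i]); return ce[i]+[255,172]
blob("pics/w1.png"); p=blob("pics/w9.png")
for f,st,z in(("pics/w1.png","st1.npy",96),("pics/w9.png","st9.npy",96),("pics/w9.png","st9.npy",106)):
    c=wonz(blob(f),z-2,np.load(st,allow_pickle=True).item()); print(c.round(1),"scene top",proj("scene",[*c[:2],z]),"bottom",proj("scene",[*c[:2],z-30]),"bar",proj("scene",[*c[:2],46]))
s=cv2.imread("pics/s9.png"); cv2.imwrite("pics/s9k.png",cv2.resize(s[180:230,215:275],None,fx=10,fy=10,interpolation=0))
E
```

```text
pics/w1.png [275.7826087  190.37458194] [  5   9  27  30 299]
pics/w9.png [279.07102273 194.16761364] [ 10   7  29  31 704]
pics/w1.png [275.7826087  190.37458194] [  5   9  27  30 299]
[473.1 -43.5  94. ] scene top [249.9 185.6] bottom [250.5 193.5] bar [250.9 198.6]
pics/w9.png [279.07102273 194.16761364] [ 10   7  29  31 704]
[ 498.1 -114.8   94. ] scene top [232.  195.6] bottom [232.9 203.7] bar [233.5 209. ]
pics/w9.png [279.07102273 194.16761364] [ 10   7  29  31 704]
[ 496.3 -116.3  104. ] scene top [231.  192.8] bottom [231.9 200.9] bar [232.8 208.8]
```

View pics/s9k.png

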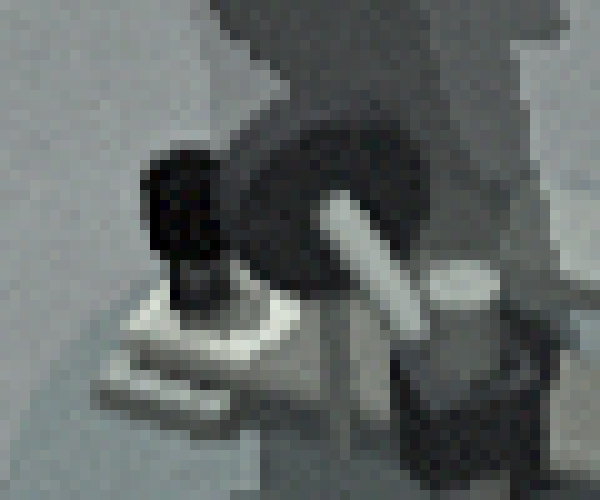

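The knob's edges in the scene image (top about row 194.5, bottom 206) fit the home height: projected face centres are 195.6 and 203.7, against 192.8 and 200.9 if the pin were still out. Vision is only good to about 3 mm here, so I'll touch the knob's top lightly with shut fingers to confirm.

```bash
python3 -m crank '[[[0,0,0],0],[[0,0,0],0],[[0,0,0],0],[[0,0,0],0],[[0,0,0],0],[[0,0,0],0]]' 0 20;python3 -m crank '[[[0,0,40],0],[[0,0,80],0],[[0,0,105],0],[[0,0,118],0],[[0,0,124],0],[[0,0,126],0],[[0,0,126],0]]'
```

```text
time_s: 12.35
ee_pos: [500.0, -116.1, 231.3]
tcp_rot: [-0.33, 0.944, 0.0, 0.0]
force: [-0.1, 1.2, -0.0]
gripper_width: -0.3
time_s: 13.05
ee_pos: [500.8, -116.3, 106.2]
tcp_rot: [-0.33, 0.944, -0.0, 0.001]
force: [-0.2, 0.3, 1.4]
gripper_width: 0.0
```

```bash
python3 -m crank '[[[0,0,1],0],[[0,0,2],0],[[0,0,3],0],[[0,0,4],0],[[0,0,5],0],[[0,0,5],0]]'
```

```text
time_s: 13.65
ee_pos: [499.9, -116.1, 100.2]
tcp_rot: [-0.33, 0.944, 0.0, -0.0]
force: [0.4, -0.1, 0.6]
gripper_width: -0.1
```

```bash
python3 -m crank '[[[0,0,1],0],[[0,0,2],0],[[0,0,2],0]]'
```

```text
time_s: 13.95
ee_pos: [499.9, -116.1, 98.1]
tcp_rot: [-0.33, 0.944, 0.0, -0.0]
force: [-0.2, -0.1, -0.1]
gripper_width: -0.2
```

```bash
python3 -m crank '[[[0,0,1],0],[[0,0,1],0]]'
```

```text
time_s: 14.15
ee_pos: [499.9, -116.1, 97.2]
tcp_rot: [-0.33, 0.944, 0.0, -0.0]
force: [-0.3, -0.2, -0.0]
gripper_width: -0.4
```

```bash
python3 -m crank '[[[0,0,1],0],[[0,0,1],0]]'
```

```text
time_s: 14.35
ee_pos: [500.0, -116.1, 96.2]
tcp_rot: [-0.33, 0.944, 0.0, -0.0]
force: [0.2, 0.5, -0.2]
gripper_width: -0.0
```

```bash
python3 -m crank '[[[0,0,1],0],[[0,0,1],0]]'
```

```text
time_s: 14.55
ee_pos: [500.1, -116.2, 96.0]
tcp_rot: [-0.33, 0.944, 0.0, 0.0]
force: [-3.3, 0.3, 7.2]
gripper_width: 0.1
```

Contact came at 96.0 mm, exactly the home height. I'll retreat straight up and clear.

```bash
python3 -m crank '[[[0,0,-10],0],[[0,0,-30],0],[[0,0,-70],0],[[0,0,-110],0],[[0,0,-150],0],[[0,0,-150],0],[[0,0,-150],0],[[0,0,-150],0]]'
python3 - <<'E'
from h import *
s=env.read_camera("scene"); save(cv2.resize(s[130:280,190:390],None,fx=4,fy=4,interpolation=2),"s10.png")
t=env.read_camera("top"); save(cv2.resize(t[100:320,90:480],None,fx=2,fy=2),"t10.png")
st=env.state();print(st['ee_pos'],st['force'])
E
```

```text
time_s: 15.35
ee_pos: [499.3, -115.9, 244.5]
tcp_rot: [-0.33, 0.944, 0.0, -0.001]
force: [-0.0, -0.1, 0.1]
gripper_width: -0.2
[ 499.18731297 -115.94787851  244.01292682] [-0.570567   -0.49891352 -0.15530666]
```

View pics/s10.png

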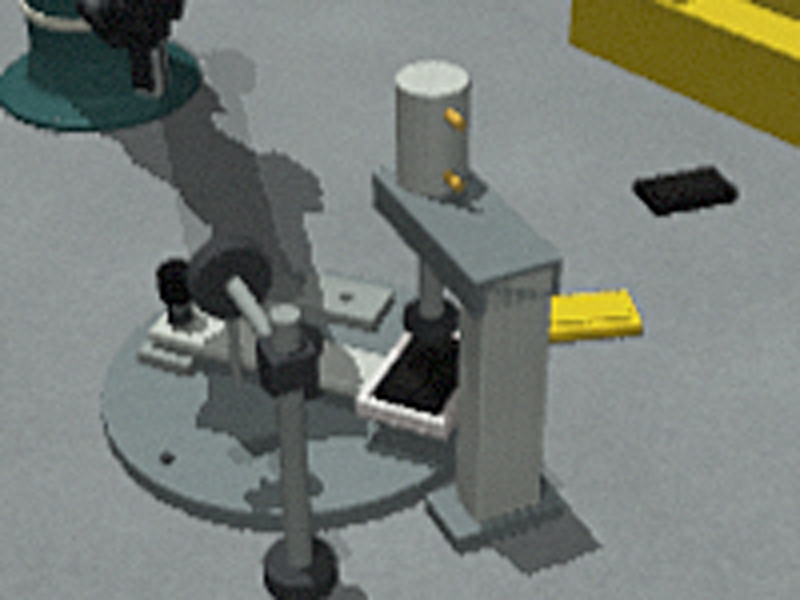

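View pics/t10.png

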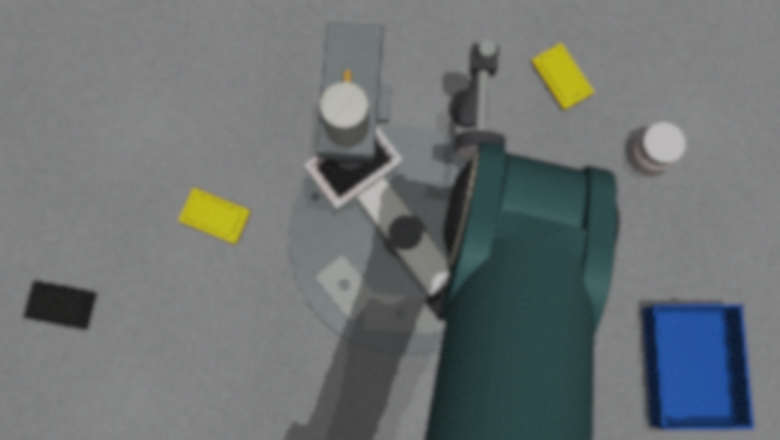

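The nest and housing are under the ram foot. In the top view the spare housing, jar, bin and yellow parts are where they were, and the gripper is clear. Handing in.

```bash
python3 -c "
from bench import env
print(env.close_job())"
```

```text
the job is handed in; nothing more can be done
None
```

The nest with its housing is now under the press (on the robot's left), and the index pin is home in the hole on that side. I handed the job in at about 15.5 s.

- **What I did:** I gripped the knob, lifted the pin about 12.7 mm and turned the carrier about 35° counter-clockwise. I then let the pin rest on the steel plate, with the pads only caging the knob. I swept it on in small steps until it dropped into the hole at about 41°. Sideways force while sliding stayed around 9 N in the readings, and fell to about 2 N when the pin dropped.
- **Pin height:** touching the knob's top lightly with shut fingers met contact at 96.0 mm, the home height. The camera check agreed, but only to about 3 mm.
- **Final pictures:** the housing lies in its nest under the ram foot. The spare housing, jar, bin and yellow parts look unmoved, and the gripper is clear at 244 mm with no force on it.
- **Disagreements:** my camera estimates of the hole's angle ranged from 40.3° to 41.8°, so I went by feel. On the last height check, the automatic knob detection gave a poor result on the first close-up picture. I relied on the scene-camera check and the touch instead.

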